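# Put the loose clamping strap away in the free bay of the spring tray

## Task

The polishing bench's spring tray keeps two identical long clamping straps from rattling, and one is still out on the bench. Put that long strap (not the short one) into whichever bay is free, the same way round as the strap already there: slotted end against the spring plunger, plain end fully home under the lip, lying flat, with the plunger sprung back out. Leave the stored strap, the short strap and the other things on the bench where they are.

Things in the scene. Friction and masses are not known exactly. Their poses are not given: they have to be found in the camera images.
- tray: Dark steel spring tray fixed to the bench, 178 x 122, two parallel bays along its x, centred at y = +38 and -38. Bay floors 8 above the bench, 31 wide between guide walls 7 high. Origin: on the bench, midway between the bays; +x points to the spring end, roughly towards the robot. A strap goes in slotted end first, nose down 12 degrees, pushing the plunger back.
- bay_a (a point): Bay at tray y = +38: point on its floor where a home strap's origin lies (tray x = -1.5); axes as the tray. Empty or holding strap_stored. -x end: end wall, inner face at tray x = -62, with a lip over it reaching to x = -50, underside 11 and top 15 above the floor. Lip edge to resting plunger: 109.5, too short for a level 120 strap.
- bay_b (a point): The same for the bay at tray y = -38.
- plunger_a (a joint): Brass spring plunger of bay_a, block 20 x 24, from 0.5 to 14 above the bay floor. 0 = at rest (its face at tray x = +59.5, 61 from the bay point), grows to 0.020 m as it is pushed to +x. Spring: 3 N at rest, 250 N/m, so 6 N at 12 mm; a level strap clears the lip when it is pushed back 12 mm or more.
- plunger_b (a joint): The same for bay_b.
- strap_long: Steel strap: bar 120 long (x) x 26 wide (y) x 8 thick, through slot 10 wide at x = 18 to 50 near its +x (slotted) end, other end plain. On it a fixed grip block 30 (x) x 16 (y) x 34 high, centred at x = -12, top 42 above the underside; pinch it across y. Origin: centre of the underside, z up. About 0.28 kg. Loose on the bench: this is the one that belongs in the free bay.
- strap_long_slot_end (a point): Middle of the slotted end's lower edge of strap_long, 60 from its origin along +x.
- strap_stored: Steel strap: bar 120 long (x) x 26 wide (y) x 8 thick, through slot 10 wide at x = 18 to 50 near its +x (slotted) end, other end plain. On it a fixed grip block 30 (x) x 16 (y) x 34 high, centred at x = -12, top 42 above the underside; pinch it across y. Origin: centre of the underside, z up. Identical to strap_long, already home in one of the two bays, slotted end to the plunger.
- strap_stored_slot_end (a point): The same point on strap_stored.
- strap_short: Steel strap: bar 90 long (x) x 26 wide (y) x 8 thick, through slot 10 wide at x = 10 to 36 near its +x (slotted) end, other end plain. On it a fixed grip block 30 (x) x 16 (y) x 34 high, centred at x = -12, top 42 above the underside; pinch it across y. Origin: centre of the underside, z up. A shorter strap for other work, loose on the bench; bystander.
- pliers: Pliers with red grips, 165 long, 13 high, lying beside the tray; bystander. Origin under the pivot, jaws to +x.
- spanner: Steel spanner, 150 long, lying beyond the work; bystander.
- oil_jar: Closed amber jar, 48 across, 60 high; bystander. Origin: centre of its underside.
Not all that is in view belongs to the job. What is shaped like the strap_long but orange or purple is not meant.

How it is judged:
By the outcome, as a careful person would: the job done as asked, in the order asked, and still so for the second after the job is handed in, with the robot touching nothing.
It also fails if it takes over 45 s, if anything falls off the work surface, if the arm or the gripper's body presses on something with over 40 N, if the wrist force passes 120 N, or if a joint passes its speed limit or range.

## Robot

A 6-joint arm with a two-finger parallel gripper is mounted at the origin on the work surface. World frame = base frame: x ahead of the robot, y to its left, z up, the work surface at z = 0. Lengths are in m, angles in rad, forces in N, time in s.
With the tool pointing down it reaches from about 0.35 to 0.85 m from the base axis. Payload 8.1 kg.
Tool frame: the origin (TCP) lies at the very end of the fingers, on their centre line; the grasp point (between the pads) lies 19 mm behind it; x points along the fingers, y is the direction in which the jaws open and shut, and the axes are right-handed (so a half turn about x gives the same grasp; the last joint's range is limited). The gripper opens to 93 mm and grips with 3 to 60 N. Pads are 15 mm wide; open, the fingers measure 128 mm over their backs; the gripper's body (75 mm by 188 mm) begins 65 mm behind the grasp point.
Start: joints at [-1.281, 0.13, 1.488, -0, 1.523, -0.085], TCP at [0.22, -0.558, 0.186] pointing down, gripper open.
Joint ranges: [-2.96, 2.96], [-0.89, 2.26], [0.02, 2.5], [-1.34, 4.48], [0, 2.73], [-2.66, 2.66]. Speed limits (rad/s): [2.39, 2.39, 2.79, 3.14, 3.14, 3.14].

## Interface

Orientations are given as a rotation vector (axis times angle).
In Python, from plant import * gives the robot as it stands. The module is installed in compiled form; this text tells all that it offers.
- The arm moves only by the tool apply_moves, never from a script. Its argument "series" is a list of rows, each an object with "jaw": the gripper's target within -1 to 1 (shut at 1, half-way at 0, fully open at -1); "linear": the shift along the tool's x, y, z normalised to -1 to 1, where 1 is 0.6 m, a list of three; "roll": the turn about the tool's x normalised to -1 to 1, where 1 is 30 degrees. A call has 1 to 20 rows; each row is the pose to reach, as a shift and turn from the pose measured when the call began, along the tool's axes at that moment; what a row does not reach only later rows make up. A row lasts 1/8 s, in which the tool goes at most 62.5 mm and 10.7 degrees, less where a joint would pass 70% of its speed; a pose out of reach is approached as far as the arm can. A call with a number of a shift or a turn outside -1 to 1 is refused whole. A call with a gripper value outside its range is refused whole. The fingers move at their own pace and stop on an object; "force" is the grip in N (left out, the last holds). Time passes only in rows, so rows that repeat a pose let the fingers close. It gives the time, the measured TCP pose, the force and the opening at its end, in the units of the state.
- read_state(): the state, without advancing time (a new reading comes with each control period).
- read_camera(name): name is "scene" or "top"; returns a dict with "pixels" (400x640x3 uint8, blue, green, red), "intrinsics" (3x3 intrinsics, pixels), "rvec" (rotation vector, rad) and "tvec" (3), from world to camera coordinates, as OpenCV has them. Camera axes: x right, y down, z forward; pixel columns grow to the right and rows downward; lengths in m; the calibration is good to about 2 mm. A picture is of the moment at which its call begins. There is no depth.
- close_job(): hands the job in, once; it reports no verdict.
The state is a dict: "t": time; "q": joint angles; "dq": joint speeds; "joint_torque": joint torques, N m; "tool_pos": TCP position; "orientation": TCP orientation; "force": force on the tool from outside, world axes, zero at the start; "wrist_torque": the same for the moment, N m; "opening": finger opening in m.
Only numpy, scipy, OpenCV 4.12 (cv2) and the standard library are available. Lean on these libraries where they do the work, as an engineer would, in place of code of your own. Each camera call takes 0.05 s, during which the arm holds its last target. There are 200 camera calls.

## Working session

There is one attempt and no reset: what is moved stays moved. The work goes in short steps, Python scripts to look and compute and a tool call to move; the robot and the scene stay as the last step left them, time stands still between calls to the robot, and variables do not carry over. Pictures are saved under pics/ and viewed, about 8 in all and at most 12, crops included, and the job is handed in when it is done.

Besides the shell and the picture viewer there is one more tool, called after "Request:" as a command line: name --argument value ..., lists and objects as JSON in quotes. apply_moves: Moves the arm, as the interface text tells. Its arguments: {"type":"object","properties":{"series":{"type":"array"},"force":{"type":"number"}},"required":["series"]}

```bash
mkdir -p pics; cat > h.py <<'E'
from plant import *
import numpy as np, cv2
from scipy.spatial.transform import Rotation as R
def cam(n):
    c=read_camera(n); return c
def ray(c,uv,z):
    """pixel -> world point on plane z"""
    K=np.array(c["intrinsics"]);Rm=cv2.Rodrigues(np.array(c["rvec"],float))[0];t=np.array(c["tvec"],float).ravel()
    o=-Rm.T@t; d=Rm.T@np.linalg.solve(K,[uv[0],uv[1],1.]); return o+d*(z-o[2])/d[2]
def proj(c,P):
    return cv2.projectPoints(np.array(P,float).reshape(-1,3),np.array(c["rvec"],float),np.array(c["tvec"],float),np.array(c["intrinsics"],float),None)[0].reshape(-1,2)
def tool():
    s=read_state(); return np.array(s["tool_pos"]),R.from_rotvec(s["orientation"]),s
E
python3 - <<'E'
from h import *
import pickle
for n in("scene","top"):
    c=cam(n);cv2.imwrite(f"pics/{n}0.png",c["pixels"]);pickle.dump(c,open(n+"0.pkl","wb"))
    Rm=cv2.Rodrigues(np.array(c["rvec"],float))[0];print(n,-Rm.T@np.array(c["tvec"]).ravel(),c["intrinsics"])
p,r,s=tool();print(p,r.as_matrix().round(3),s)
E
```

```text
scene [ 1.10729685 -0.32840992  1.11341679] [[451.75273539   0.         321.97107001]
 [  0.         451.75273539 198.49849384]
 [  0.           0.           1.        ]]
top [0.4504907  0.0351659  1.19778859] [[444.66075214   0.         320.47222035]
 [  0.         444.66075214 199.07791146]
 [  0.           0.           1.        ]]
[ 0.21950767 -0.55779353  0.18459198] [[-0.     0.366 -0.931]
 [ 0.002 -0.931 -0.366]
 [-1.    -0.002 -0.   ]] {'t': 0.1, 'q': array([-1.28140586e+00,  1.31087654e-01,  1.48916895e+00,  8.83976465e-06,
        1.52300180e+00, -8.53957976e-02]), 'dq': array([-0.00047767, -0.00125598, -0.00241975, -0.00052385, -0.00183565,
        0.0011656 ]), 'joint_torque': array([ 1.05029155e-04, -5.61342037e+01, -4.93097341e+01,  7.69237569e-02,
        2.90797069e-02, -4.26918439e-05]), 'tool_pos': array([ 0.21950767, -0.55779353,  0.18459198]), 'orientation': array([ 2.01705974,  0.38420356, -2.01738994]), 'force': array([0.01299846, 0.68537551, 0.06461429]), 'wrist_torque': array([ 0.02116485, -0.01454809, -0.03846961]), 'opening': 0.09299534854698192}
```

View pics/top0.png

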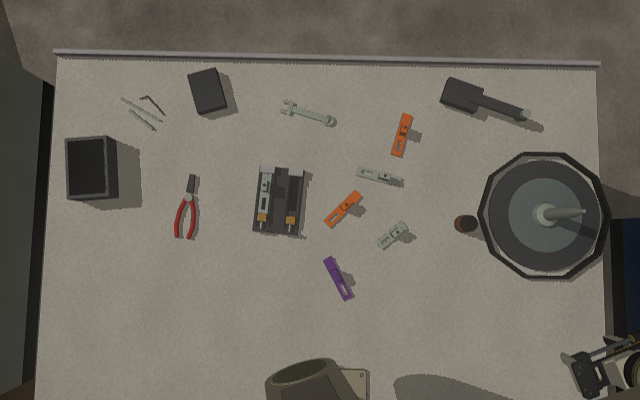

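View pics/scene0.png

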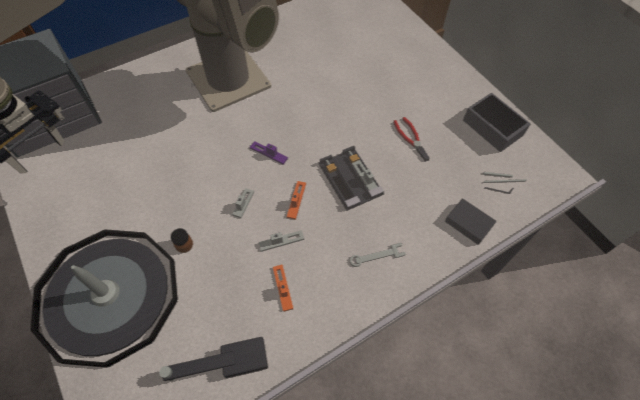

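```bash
python3 - <<'E'
import pickle,cv2
from h import *
c=pickle.load(open("top0.pkl","rb"));i=c["pixels"]
cv2.imwrite("pics/crop1.png",cv2.resize(i[155:255,245:420],None,fx=4.5,fy=4.5,interpolation=cv2.INTER_CUBIC))
for uv in [(380,175),(393,235),(280,202)]:print(uv,ray(c,uv,.008))
hsv=cv2.cvtColor(i,cv2.COLOR_BGR2HSV)
for uv in [(365,172),(395,178),(340,180),(265,200),(385,240)]:print(uv,hsv[uv[1],uv[0]])
E
```

```text
(380, 175) [ 0.61932327 -0.14183078  0.008     ]
(393, 235) [ 0.45818586 -0.17745136  0.008     ]
(280, 202) [0.54144201 0.12639813 0.008     ]
(365, 172) [ 20  32 143]
(395, 178) [ 33  25 111]
(340, 180) [ 20  33 140]
(265, 200) [30 18 56]
(385, 240) [22 30 95]
```

View pics/crop1.png

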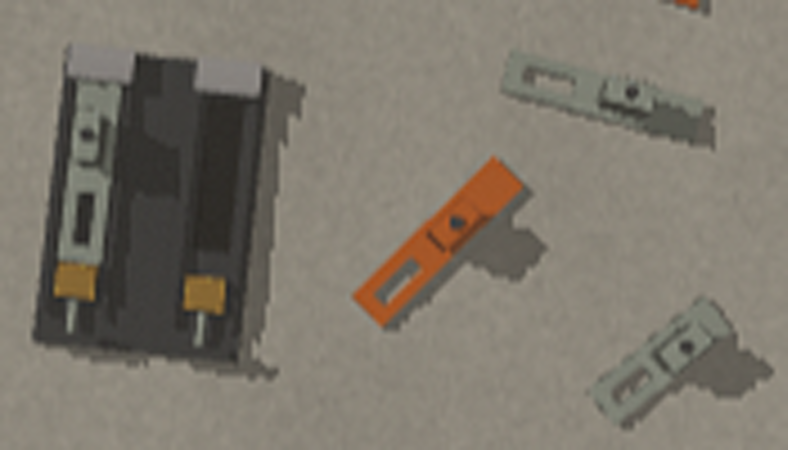

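The grey candidates in the top view are the strap centred at about (380,176), which is about 48 px or 125 mm long, and the one at about (393,235), about 32 px or 87 mm long. The first is strap_long, with its slotted end to the left at (357,171). The orange and purple ones are decoys. The left bay (image x≈264) holds the stored strap, so the right bay, tray +y, is free. That is bay_a if tray +x points to image-down. Next I measure more exactly.

```bash
cat > meas.py <<'E'
from h import *
import sys
def brass(c):
    """plunger block tops -> world, sorted by y (bay_a first)"""
    h=cv2.cvtColor(c["pixels"],cv2.COLOR_BGR2HSV);m=cv2.inRange(h,(14,120,70),(28,255,255))
    n,l,st,ce=cv2.connectedComponentsWithStats(m)
    out=[(ce[k],st[k]) for k in range(1,n) if st[k][4]>15]
    return out
def lips(c):
    h=cv2.cvtColor(c["pixels"],cv2.COLOR_BGR2HSV);return h
E
python3 - <<'E'
from meas import *
import pickle
for n in("top","scene"):
    c=pickle.load(open(n+"0.pkl","rb"))
    for ce,st in brass(c): print(n,ce.round(1),st,ray(c,ce,.022).round(4))
c=pickle.load(open("top0.pkl","rb"));i=c["pixels"]
f=lambda x,y:(245+(x+.5)/4.5-.5,155+(y+.5)/4.5-.5)
dot=ray(c,f(632,92),.042);slot=ray(c,f(549,76),.008);end=ray(c,f(505,72),.008)
d=slot-dot;print("dot",dot,"slot",slot,"end",end,np.linalg.norm(d[:2]),np.degrees(np.arctan2(d[1],d[0])))
# dot on stored strap, lips
sd=ray(c,f(88,134),.050);ss=ray(c,f(84,217),.016);print("stored",sd,ss,np.degrees(np.arctan2(*(ss-sd)[1::-1])))
for p in [(66,46),(133,54),(199,58),(266,66)]:print("lip back",ray(c,f(*p),.023))
for p in [(133,84),(196,90)]:print("lip front",ray(c,f(*p),.023))
# strap mask
h=cv2.cvtColor(i,cv2.COLOR_BGR2HSV)
for y in range(164,190,1):print(y,' '.join('%2d/%3d'%(h[y,x,0],h[y,x,2]) for x in range(354,408,3)))
E
```

```text
top [261.3 217. ] [257 213  10   9  67] [0.4997 0.1737 0.022 ]
top [289.9 219.8] [286 216   9   9  68] [0.4936 0.0981 0.022 ]
scene [ 10.8 138.4] [  0 129  24  20  60] [-0.0902 -0.6693  0.022 ]
scene [353.7 157.4] [350 155   9   6  36] [0.5006 0.1737 0.022 ]
scene [330.7 166.8] [327 164   8   7  37] [0.4939 0.0976 0.022 ]
dot [ 0.61459521 -0.15008134  0.042     ] slot [ 0.62820128 -0.10550341  0.008     ] end [ 0.63013756 -0.07900719  0.008     ] 0.046608118934203746 73.02677338947929
stored [0.58330728 0.16525867 0.05      ] [0.53783698 0.1701514  0.016     ] 173.8584516742909
lip back [0.6385932  0.18271444 0.023     ]
lip back [0.63455066 0.14301051 0.023     ]
lip back [0.63288597 0.10393547 0.023     ]
lip back [0.62884012 0.06419465 0.023     ]
lip front [0.61664682 0.14256524 0.023     ]
lip front [0.61375317 0.10528524 0.023     ]
164 22/142 22/139 20/138 21/137 19/134 20/141 20/140 21/143 20/136 21/138 19/144 20/141 20/144 21/142 20/140 21/144 20/144 20/147
165 20/141 21/143 21/135 18/139 19/136 22/142 17/141 21/141 19/135 21/138 22/143 20/141 19/146 20/144 22/141 22/144 19/
[... 2430 characters left out ...]
3 23/116 26/ 80 33/ 87 34/ 88 30/ 89 20/ 99 20/140
185 22/140 22/141 20/140 20/138 20/142 18/138 19/140 18/138 19/143 21/137 21/139 20/148 20/114 24/114 33/ 86 27/ 91 18/ 99 20/141
186 19/141 21/140 20/139 22/137 20/140 20/138 18/140 21/138 20/143 22/141 19/137 21/146 18/144 22/146 23/113 25/ 92 18/ 96 22/142
187 20/142 20/140 21/137 20/137 22/138 21/138 20/141 21/135 20/143 18/146 21/141 21/147 20/145 19/145 22/144 20/118 19/119 20/144
188 21/144 20/142 23/139 20/137 20/138 20/141 20/143 19/136 22/141 21/146 20/143 20/141 22/143 19/144 20/143 21/144 22/146 22/142
189 13/151 21/142 22/141 19/138 23/141 20/143 20/143 20/138 20/141 20/141 19/143 23/139 22/143 19/145 22/145 20/143 22/145 21/143
```

```bash
cat >> h.py <<'E'
def go(targets, yang=None):
    """print normalised shifts (and roll) from the present pose to world TCP targets"""
    p,r,s=tool(); M=r.as_matrix()
    ya=np.degrees(np.arctan2(M[1,1],M[0,1]))
    print("t %.2f TCP %s yang %.2f tiltz %.3f open %.4f F %s q6 %.2f"%(s["t"],p.round(4),ya,M[2,0],s["opening"],np.round(s["force"],2),s["q"][5]))
    for T in targets: print("lin",((M.T@(np.array(T)-p))/.6).round(4),"mm",np.linalg.norm(np.array(T)-p)*1e3)
    if yang is not None: print("roll",-((yang-ya+180)%360-180)/30)
E
python3 -c "
from h import *
go([(.35,-.22,.2),(.6138,-.1525,.12)],-14.5)"
```

```text
t 0.10 TCP [ 0.2195 -0.5578  0.1846] yang -68.53 tiltz -1.000 open 0.0930 F [0.01 0.69 0.06] q6 -0.09
lin [-0.0249 -0.4443 -0.4085] mm 362.45016955922085
lin [ 0.1084 -0.3879 -0.8588] mm 569.1233718580879
roll -1.800878210102138
```

Request:
apply_moves --series '[{"jaw":0.1,"linear":[-0.025,-0.444,-0.41],"roll":-1},{"jaw":0.1,"linear":[-0.025,-0.444,-0.41],"roll":-1},{"jaw":0.1,"linear":[-0.025,-0.444,-0.41],"roll":-1},{"jaw":0.1,"linear":[-0.025,-0.444,-0.41],"roll":-1},{"jaw":0.1,"linear":[-0.025,-0.444,-0.41],"roll":-1},{"jaw":0.1,"linear":[-0.025,-0.444,-0.41],"roll":-1},{"jaw":0.1,"linear":[-0.025,-0.444,-0.41],"roll":-1},{"jaw":0.1,"linear":[0.03,-0.388,-0.859],"roll":-1},{"jaw":0.1,"linear":[0.03,-0.388,-0.859],"roll":-1},{"jaw":0.1,"linear":[0.03,-0.388,-0.859],"roll":-1},{"jaw":0.1,"linear":[0.03,-0.388,-0.859],"roll":-1},{"jaw":0.1,"linear":[0.03,-0.388,-0.859],"roll":-1},{"jaw":0.1,"linear":[0.03,-0.388,-0.859],"roll":-1},{"jaw":0.1,"linear":[0.03,-0.388,-0.859],"roll":-1}]'

```text
t: 1.85
tool_pos: [0.6129, -0.1537, 0.1667]
orientation: [1.685, 0.814, -1.687]
force: [0.4, -0.0, 0.9]
opening: 0.0417
```

```bash
python3 -c "
from h import *
go([(.6138,-.1525,.10)],-14.5)"
```

```text
t 1.85 TCP [ 0.6129 -0.1537  0.1667] yang -38.58 tiltz -1.000 open 0.0417 F [ 0.41 -0.04  0.9 ] q6 0.35
lin [ 0.1112  0.0002 -0.0024] mm 66.71088240302701
roll -0.8026672228860074
```

Request:
apply_moves --series '[{"jaw":0.1,"linear":[0.1,0,-0.002],"roll":-0.8},{"jaw":0.1,"linear":[0.1,0,-0.002],"roll":-0.8},{"jaw":0.1,"linear":[0.1,0,-0.002],"roll":-0.8},{"jaw":0.1,"linear":[0.1,0,-0.002],"roll":-0.8}]'

```text
t: 2.35
tool_pos: [0.6128, -0.1538, 0.1075]
orientation: [1.396, 1.078, -1.396]
force: [0.5, 0.4, 0.5]
opening: 0.0418
```

```bash
python3 - <<'E'
from h import *
import pickle
go([(.6138,-.1525,.015)],-14.5)
c=cam("scene");pickle.dump(c,open("scene1.pkl","wb"))
cv2.imwrite("pics/s1.png",cv2.resize(c["pixels"][170:270,220:340],None,fx=5,fy=5,interpolation=cv2.INTER_CUBIC))
E
```

```text
t 2.35 TCP [ 0.6128 -0.1538  0.1075] yang -14.69 tiltz -1.000 open 0.0418 F [0.53 0.35 0.49] q6 -0.07
lin [ 0.1541  0.0012 -0.0024] mm 92.4965925918224
roll -0.006196181689183315
```

View pics/s1.png

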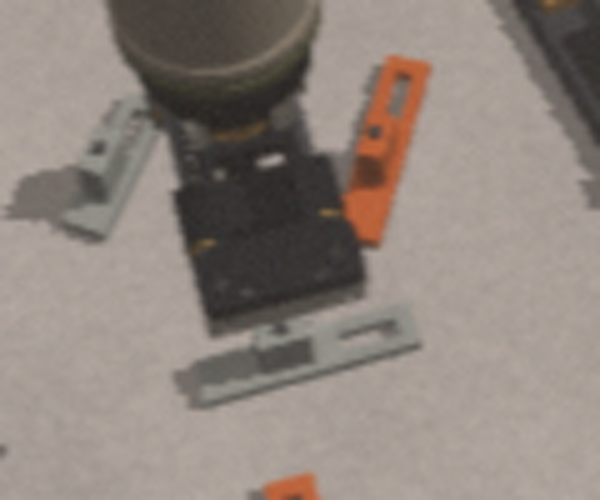

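The crop shows the long strap under the gripper. Its block is at about (285,345) and its slot at (370,330), and the neighbouring decoys are clear. I go down and grip.

Request:
apply_moves --series '[{"jaw":0.1,"linear":[0.08,0.001,-0.002],"roll":0},{"jaw":0.1,"linear":[0.14,0.001,-0.002],"roll":0},{"jaw":0.1,"linear":[0.154,0.001,-0.002],"roll":0},{"jaw":0.1,"linear":[0.154,0.001,-0.002],"roll":0},{"jaw":1,"linear":[0.154,0.001,-0.002],"roll":0},{"jaw":1,"linear":[0.154,0.001,-0.002],"roll":0},{"jaw":1,"linear":[0.154,0.001,-0.002],"roll":0},{"jaw":1,"linear":[0.154,0.001,-0.002],"roll":0},{"jaw":1,"linear":[0.154,0.001,-0.002],"roll":0}]' --force 30

```text
t: 3.52
tool_pos: [0.6139, -0.1525, 0.0152]
orientation: [1.396, 1.078, -1.396]
force: [-0.2, 0.4, 0.1]
opening: 0.0008
```

Request:
apply_moves --series '[{"jaw":1,"linear":[-0.05,0,0],"roll":0},{"jaw":1,"linear":[-0.12,0,0],"roll":0},{"jaw":1,"linear":[-0.16,0,0],"roll":-0.3},{"jaw":1,"linear":[-0.16,0,0],"roll":-0.6},{"jaw":1,"linear":[-0.16,0,0],"roll":-1},{"jaw":1,"linear":[-0.16,0,0],"roll":-1},{"jaw":1,"linear":[-0.16,0,0],"roll":-1}]'

```text
t: 4.4
tool_pos: [0.6139, -0.1525, 0.111]
orientation: [1.014, 1.324, -1.013]
force: [-0.6, -0.4, 0.9]
opening: 0.0006
```

```bash
python3 - <<'E'
from h import *
import pickle
go([],85.3)
c=cam("scene");pickle.dump(c,open("scene2.pkl","wb"));cv2.imwrite("pics/s2.png",cv2.resize(c["pixels"][120:280,200:400],None,fx=4,fy=3.75,interpolation=cv2.INTER_CUBIC))
E
```

```text
t 4.40 TCP [ 0.6139 -0.1525  0.111 ] yang 15.08 tiltz -1.000 open 0.0006 F [-0.6  -0.37  0.88] q6 -0.59
roll -2.3405887658550806
```

View pics/s2.png

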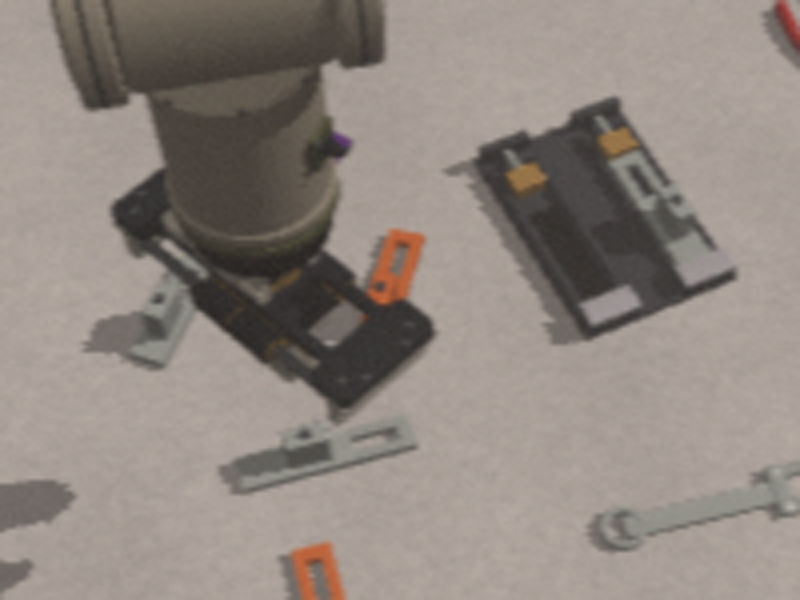

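```bash
python3 - <<'E'
from h import *
import pickle
c=pickle.load(open("scene2.pkl","rb"));c0=pickle.load(open("top0.pkl","rb"))
f=lambda x,y:(200+(x+.5)/4-.5,120+(y+.5)/3.75-.5)
for nm,p,z in[("blocktop",(305,430),.042),("slot",(375,434),.008),("slotend",(413,430),.008),("plain end",(235,480),.008)]:
    print(nm,np.round(f(*p),1),ray(c,f(*p),z).round(4))
print("tcp px",proj(c,[.6139,-.1525,.111]),proj(c,[.6146,-.1501,.042]))
for q in[(.042,385.4,175.4),(0.008,367,171.9)]:print(ray(c0,q[1:],q[0]).round(4))
E
```

```text
blocktop [275.9 234.3] [ 0.6114 -0.1474  0.042 ]
slot [293.4 235.4] [ 0.6231 -0.1028  0.008 ]
slotend [302.9 234.3] [ 0.6336 -0.0793  0.008 ]
plain end [258.4 247.6] [ 0.606  -0.2003  0.008 ]
tcp px [[272.47649739 223.90899453]] [[275.54792602 235.71674581]]
[ 0.6137 -0.151   0.042 ]
[ 0.6271 -0.1066  0.008 ]
```

```bash
python3 - <<'E'
from h import *
import pickle
c=pickle.load(open("scene2.pkl","rb"));t=cam("top");pickle.dump(t,open("top2.pkl","wb"))
p,r,s=tool();M=r.as_matrix()
out=[]
for k,(x0,y0,x1,y1) in((c,(170,40,370,280)),(t,(270,100,470,340))):
    im=k["pixels"].copy()
    im=cv2.resize(im[y0:y1,x0:x1],None,fx=2,fy=2,interpolation=cv2.INTER_CUBIC)
    for a,col in((0,(0,0,255)),(-.084,(255,0,0)),(-.2,(0,255,0))):
      for b in((-.094,0,.094) if a<0 else (0,)):
        q=(proj(k,p+M@[a,b,0])[0]-[x0,y0])*2; cv2.circle(im,tuple(int(v) for v in q),3,col,-1)
    out.append(im)
cv2.imwrite("pics/s3.png",np.hstack(out))
for k in(c,t):print(proj(k,[0,0,0]),proj(k,[.6137,-.149,.042]))
E
```

```text
[[227.7478228   78.98031321]] [[275.75169693 235.25362613]]
[[323.94896881 410.70966639]] [[384.64351243 175.38609108]]
```

View pics/s3.png

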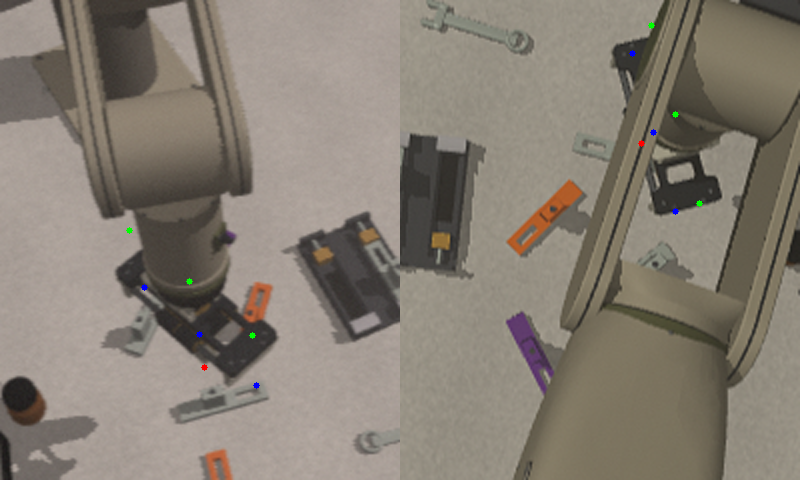

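The jaws closed on nothing (opening about 0.001) and the strap did not move. In the scene view the fingers are hidden and may not be where the TCP projects. I turn the tool so the camera can see the fingers and compare.

Request:
apply_moves --series '[{"jaw":0.1,"linear":[0,0,0],"roll":-0.35},{"jaw":0.1,"linear":[0,0,0],"roll":-0.7},{"jaw":0.1,"linear":[0,0,0],"roll":-1},{"jaw":0.1,"linear":[0,0,0],"roll":-1}]'

```text
t: 5.0
tool_pos: [0.6138, -0.1526, 0.1109]
orientation: [0.615, 1.483, -0.614]
force: [-0.2, 0.2, 0.4]
opening: 0.0361
```

Request:
apply_moves --series '[{"jaw":0.1,"linear":[0,0,0],"roll":-0.35},{"jaw":0.1,"linear":[0,0,0],"roll":-0.7},{"jaw":0.1,"linear":[0,0,0],"roll":-1},{"jaw":0.1,"linear":[0,0,0],"roll":-1}]'

```text
t: 5.5
tool_pos: [0.6138, -0.1526, 0.1109]
orientation: [0.21, 1.562, -0.209]
force: [0.2, -0.2, -0.5]
opening: 0.0418
```

```bash
python3 - <<'E'
from h import *
import pickle
go([])
c=cam("scene");pickle.dump(c,open("scene3.pkl","wb"))
p,r,s=tool();M=r.as_matrix()
x0,y0=210,150
im=cv2.resize(c["pixels"][y0:y0+110,x0:x0+140],None,fx=5,fy=5,interpolation=cv2.INTER_CUBIC)
for a,b,col in((0,0,(0,0,255)),(0,.021,(0,255,255)),(0,-.021,(0,255,0))):
    q=(proj(c,p+M@[a,b,0])[0]-[x0,y0]+.5)*5; cv2.circle(im,tuple(int(v) for v in q),3,col,-1);print(q)
cv2.imwrite("pics/s4.png",im)
E
```

```text
t 5.50 TCP [ 0.6138 -0.1526  0.1109] yang 74.69 tiltz -1.000 open 0.0418 F [ 0.18 -0.22 -0.52] q6 -1.63
[314.76540368 372.05013859]
[355.9072357  361.75325005]
[273.38882325 382.40577945]
```

View pics/s4.png

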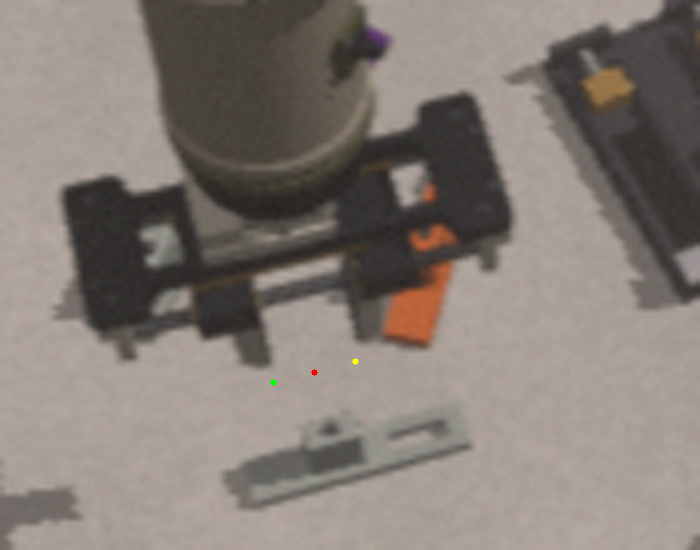

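The picture shows the finger tips at about crop (255,361) and (370,338). The projected TCP is about 25 crop px (5 px) lower. Left and right agree, so the real tips look about 28 mm higher than the reported TCP. That explains why the jaws closed just above the 42 mm block. I go back and descend with care, watching the force.

Request:
apply_moves --series '[{"jaw":0.1,"linear":[0,0,0],"roll":0.35},{"jaw":0.1,"linear":[0,0,0],"roll":0.7},{"jaw":0.1,"linear":[0,0,0],"roll":1},{"jaw":0.1,"linear":[0,0,0],"roll":1}]'

```text
t: 6.05
tool_pos: [0.6139, -0.1526, 0.1109]
orientation: [0.623, 1.481, -0.622]
force: [1.3, 0.4, -0.3]
opening: 0.0417
```

Request:
apply_moves --series '[{"jaw":0.1,"linear":[0,0,0],"roll":0.35},{"jaw":0.1,"linear":[0,0,0],"roll":0.7},{"jaw":0.1,"linear":[0,0,0],"roll":1},{"jaw":0.1,"linear":[0,0,0],"roll":1}]'

```text
t: 6.55
tool_pos: [0.6138, -0.1525, 0.1109]
orientation: [1.021, 1.32, -1.021]
force: [0.4, -0.6, -0.2]
opening: 0.0418
```

Request:
apply_moves --series '[{"jaw":0.1,"linear":[0,0,0],"roll":0.35},{"jaw":0.1,"linear":[0,0,0],"roll":0.7},{"jaw":0.1,"linear":[0.05,0,0],"roll":0.97},{"jaw":0.1,"linear":[0.1,0,0],"roll":0.97},{"jaw":0.1,"linear":[0.15,0,0],"roll":0.97},{"jaw":0.1,"linear":[0.16,0,0],"roll":0.97},{"jaw":0.1,"linear":[0.16,0,0],"roll":0.97}]'

```text
t: 7.42
tool_pos: [0.6138, -0.1524, 0.0152]
orientation: [1.393, 1.08, -1.394]
force: [0.7, -1.1, 0.1]
opening: 0.0416
```

Request:
apply_moves --series '[{"jaw":0.1,"linear":[0.007,0,0],"roll":0},{"jaw":0.1,"linear":[0.014,0,0],"roll":0},{"jaw":0.1,"linear":[0.02,0,0],"roll":0},{"jaw":0.1,"linear":[0.02,0,0],"roll":0}]'

```text
t: 7.92
tool_pos: [0.6134, -0.1523, 0.0028]
orientation: [1.393, 1.081, -1.394]
force: [-0.1, 0.1, 0.5]
opening: 0.0416
```

Request:
apply_moves --series '[{"jaw":0.1,"linear":[0.006,0,0],"roll":0},{"jaw":0.1,"linear":[0.012,0,0],"roll":0},{"jaw":0.1,"linear":[0.012,0,0],"roll":0}]'

```text
t: 8.3
tool_pos: [0.613, -0.1522, -0.005]
orientation: [1.393, 1.082, -1.395]
force: [-0.0, 0.2, 0.1]
opening: 0.0417
```

Request:
apply_moves --series '[{"jaw":0.1,"linear":[0.005,0,0],"roll":0},{"jaw":0.1,"linear":[0.01,0,0],"roll":0},{"jaw":0.1,"linear":[0.01,0,0],"roll":0}]'

```text
t: 8.68
tool_pos: [0.6126, -0.1521, -0.0114]
orientation: [1.393, 1.083, -1.395]
force: [-0.1, -0.9, 0.3]
opening: 0.0418
```

Request:
apply_moves --series '[{"jaw":1,"linear":[0,0,0],"roll":0},{"jaw":1,"linear":[0,0,0],"roll":0},{"jaw":1,"linear":[0,0,0],"roll":0},{"jaw":1,"linear":[0,0,0],"roll":0},{"jaw":1,"linear":[0,0,0],"roll":0}]' --force 20

```text
t: 9.3
tool_pos: [0.613, -0.1522, -0.0112]
orientation: [1.393, 1.082, -1.395]
force: [1.9, -0.6, -0.3]
opening: 0.0161
```

Request:
apply_moves --series '[{"jaw":1,"linear":[-0.03,0,0],"roll":0},{"jaw":1,"linear":[-0.08,0,0],"roll":0},{"jaw":1,"linear":[-0.15,0,0],"roll":-0.2},{"jaw":1,"linear":[-0.19,0,0],"roll":-0.5},{"jaw":1,"linear":[-0.19,0,0],"roll":-0.8},{"jaw":1,"linear":[-0.19,0,0],"roll":-1},{"jaw":1,"linear":[-0.19,0,0],"roll":-1}]'

```text
t: 10.18
tool_pos: [0.6131, -0.1523, 0.1034]
orientation: [1.008, 1.328, -1.009]
force: [-1.3, -0.5, -4.2]
opening: 0.0161
```

```bash
python3 -c "
from h import *
go([(.5788,.0909,.10)],85.3)"
```

```text
t 10.18 TCP [ 0.6131 -0.1523  0.1034] yang 15.47 tiltz -1.000 open 0.0161 F [-1.25 -0.48 -4.16] q6 -0.60
lin [ 0.0066  0.0531 -0.4058] mm 245.586808872023
roll -2.327569047927819
```

Request:
apply_moves --series '[{"jaw":1,"linear":[0,0.01,-0.08],"roll":-0.3},{"jaw":1,"linear":[0,0.025,-0.16],"roll":-0.6},{"jaw":1,"linear":[0,0.035,-0.24],"roll":-0.9},{"jaw":1,"linear":[0,0.045,-0.32],"roll":-1},{"jaw":1,"linear":[0,0.053,-0.39],"roll":-1},{"jaw":1,"linear":[0,0.053,-0.406],"roll":-1},{"jaw":1,"linear":[0,0.053,-0.406],"roll":-1}]'

```text
t: 11.05
tool_pos: [0.5785, 0.0912, 0.1041]
orientation: [0.608, 1.487, -0.608]
force: [-0.0, -0.4, -3.7]
opening: 0.0156
```

Request:
apply_moves --series '[{"jaw":1,"linear":[0,0,0],"roll":-0.3},{"jaw":1,"linear":[0,0,0],"roll":-0.65},{"jaw":1,"linear":[0,0,0],"roll":-1},{"jaw":1,"linear":[0,0,0],"roll":-1}]'

```text
t: 11.55
tool_pos: [0.5788, 0.0897, 0.1042]
orientation: [0.203, 1.565, -0.202]
force: [-0.2, 0.7, -2.5]
opening: 0.016
```

```bash
python3 -c "
from h import *
go([(.5788,.0909,.045)],85.3)"
```

```text
t 11.55 TCP [0.5788 0.0897 0.1042] yang 75.25 tiltz -1.000 open 0.0160 F [-0.24  0.67 -2.51] q6 -1.25
lin [ 0.0986  0.0019 -0.0001] mm 59.1704769679852
roll -0.33506328102274474
```

Request:
apply_moves --series '[{"jaw":1,"linear":[0.02,0.001,0],"roll":-0.2},{"jaw":1,"linear":[0.05,0.002,0],"roll":-0.335},{"jaw":1,"linear":[0.08,0.002,0],"roll":-0.335},{"jaw":1,"linear":[0.08,0.002,0],"roll":-0.335}]'

```text
t: 12.05
tool_pos: [0.5771, 0.0903, 0.0539]
orientation: [0.068, 1.577, -0.068]
force: [0.2, -0.1, -3.2]
opening: 0.0156
```

```bash
python3 - <<'E'
from h import *
import pickle
go([])
o=[]
for n,x0,y0 in(("scene",300,130),("top",235,140)):
    c=cam(n);pickle.dump(c,open(n+"4.pkl","wb"))
    o.append(cv2.resize(c["pixels"][y0:y0+100,x0:x0+80],None,fx=5,fy=5,interpolation=cv2.INTER_CUBIC))
cv2.imwrite("pics/s5.png",np.hstack(o))
E
```

```text
t 12.05 TCP [0.5771 0.0903 0.0539] yang 85.04 tiltz -1.000 open 0.0156 F [ 0.24 -0.13 -3.15] q6 -1.42
```

View pics/s5.png

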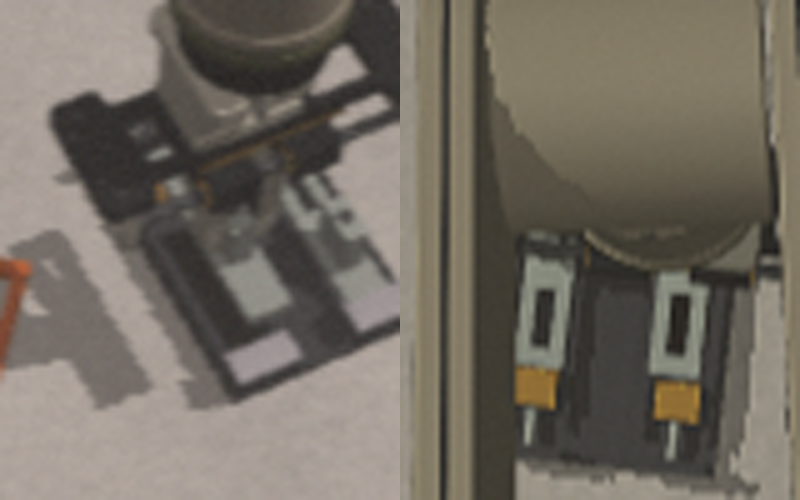

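```bash
python3 - <<'E'
from h import *
import pickle
s=pickle.load(open("scene4.pkl","rb"));t=pickle.load(open("top4.pkl","rb"))
fs=lambda x,y:(300+(x+.5)/5-.5,130+(y+.5)/5-.5)
ft=lambda x,y:(235+(x-400+.5)/5-.5,140+(y+.5)/5-.5)
X=np.array([-.9966,.0819]);Y=np.array([-.0819,-.9966]);O=np.array([.5644,.0921])
tr=lambda P:((P[:2]-O)@X*1e3-1.5,(P[:2]-O)@Y*1e3)
for z in(.045,.055,.065,.073,.08):
    e=ray(t,ft(674,379),z);sl=ray(t,ft(678,323),z);pl=ray(s,fs(266,309),z)
    print(z,"slotend",np.round(tr(e),1),"slot",np.round(tr(sl),1),"plain",np.round(tr(pl),1),"len",np.linalg.norm((e-pl)[:2]).round(4))
g=np.array([.5771,.0903]);print("grip",tr(g))
E
```

```text
0.045 slotend [59.  -1.4] slot [29.8 -2.3] plain [-44.4  -8.5] len 0.1037
0.055 slotend [59.4 -0.8] slot [30.5 -1.7] plain [-49.4  -5. ] len 0.1089
0.065 slotend [59.8 -0.2] slot [31.2 -1.1] plain [-54.4  -1.4] len 0.1143
0.073 slotend [60.2  0.3] slot [31.7 -0.7] plain [-58.4   1.5] len 0.1186
0.08 slotend [60.5  0.7] slot [32.2 -0.2] plain [-61.9   4. ] len 0.1224
grip (np.float64(-14.304239999999936), np.float64(0.7537500000000016))
```

The top view shows the held strap lined up over the free bay. Its slot is at crop (678,323) and its nose at (674,379), just short of the plunger. The scene view shows its plain end at (266,309) over the lip. Both views give a length of about 119 mm, y≈0 and origin x≈0, so only the reported z is off. Now I go down, using the lip to tip the nose down.

Request:
apply_moves --series '[{"jaw":1,"linear":[0.025,0,0.003],"roll":-0.01},{"jaw":1,"linear":[0.05,0,0.003],"roll":-0.01},{"jaw":1,"linear":[0.06,0,0.003],"roll":-0.01},{"jaw":1,"linear":[0.06,0,0.003],"roll":-0.01}]' --force 12

```text
t: 12.65
tool_pos: [0.5797, 0.0905, 0.0191]
orientation: [0.063, 1.575, -0.062]
force: [-0.0, -0.2, -2.8]
opening: 0.0159
```

Request:
apply_moves --series '[{"jaw":1,"linear":[0.005,0,0],"roll":0},{"jaw":1,"linear":[0.01,0,0],"roll":0},{"jaw":1,"linear":[0.01,0,0],"roll":0}]'

```text
t: 13.02
tool_pos: [0.5795, 0.0905, 0.0129]
orientation: [0.063, 1.576, -0.062]
force: [0.2, -0.6, -3.6]
opening: 0.0159
```

Request:
apply_moves --series '[{"jaw":1,"linear":[0.004,0,0],"roll":0},{"jaw":1,"linear":[0.007,0,0],"roll":0},{"jaw":1,"linear":[0.007,0,0],"roll":0}]'

```text
t: 13.4
tool_pos: [0.5793, 0.0906, 0.0089]
orientation: [0.063, 1.576, -0.062]
force: [-3.8, -0.1, 2.0]
opening: 0.0155
```

Request:
apply_moves --series '[{"jaw":1,"linear":[0.004,0,0],"roll":0},{"jaw":1,"linear":[0.007,0,0],"roll":0},{"jaw":1,"linear":[0.007,0,0],"roll":0}]'

```text
t: 13.78
tool_pos: [0.5797, 0.0906, 0.0061]
orientation: [0.063, 1.575, -0.062]
force: [-8.3, -0.9, 11.8]
opening: 0.0159
```

```bash
python3 - <<'E'
from h import *
import pickle
go([])
o=[]
for n,x0,y0 in(("scene",300,130),("top",235,140)):
    c=cam(n);pickle.dump(c,open(n+"5.pkl","wb"))
    o.append(cv2.resize(c["pixels"][y0:y0+100,x0:x0+80],None,fx=5,fy=5,interpolation=cv2.INTER_CUBIC))
cv2.imwrite("pics/s6.png",np.hstack(o))
E
```

```text
t 13.78 TCP [0.5797 0.0906 0.0061] yang 85.45 tiltz -1.000 open 0.0159 F [-8.28 -0.93 11.82] q6 -1.42
```

View pics/s6.png

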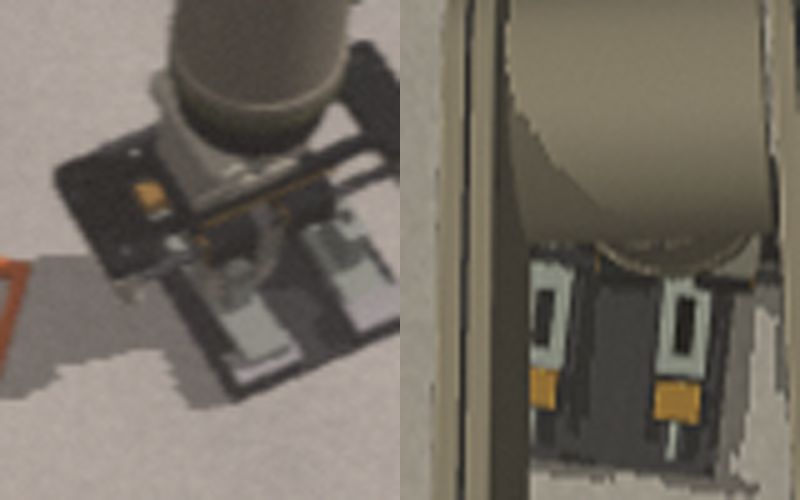

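The plain end now rests on the lip at scene crop (265,365). The nose is between the walls just short of the plunger, at top crop (684,376). I loosen the grip a little so the strap can pivot, then press down while sliding towards the plunger.

Request:
apply_moves --series '[{"jaw":1,"linear":[0,0,0],"roll":0},{"jaw":1,"linear":[0.002,0,-0.002],"roll":0},{"jaw":1,"linear":[0.004,0,-0.004],"roll":0},{"jaw":1,"linear":[0.004,0,-0.004],"roll":0}]' --force 6

```text
t: 14.38
tool_pos: [0.5801, 0.0907, 0.0058]
orientation: [0.063, 1.57, -0.062]
force: [-0.0, -0.7, 7.2]
opening: 0.0159
```

```bash
python3 -c "
from h import *
go([]);print(read_state()['wrist_torque'])"
```

```text
t 14.38 TCP [0.5801 0.0907 0.0058] yang 85.45 tiltz -1.000 open 0.0159 F [-0.03 -0.71  7.19] q6 -1.42
[-0.21265457 -0.38539325 -0.00192788]
```

Request:
apply_moves --series '[{"jaw":1,"linear":[0.003,0,-0.003],"roll":0},{"jaw":1,"linear":[0.006,0,-0.006],"roll":0},{"jaw":1,"linear":[0.009,0,-0.009],"roll":0},{"jaw":1,"linear":[0.009,0,-0.009],"roll":0}]'

```text
t: 14.88
tool_pos: [0.5782, 0.0909, 0.0027]
orientation: [0.063, 1.563, -0.062]
force: [3.5, -1.7, 7.6]
opening: 0.0164
```

```bash
python3 - <<'E'
from h import *
import pickle
go([]);print(read_state()['wrist_torque'])
X=np.array([-.9966,.0819]);Y=np.array([-.0819,-.9966]);O=np.array([.5644,.0921])
c=cam("top");pickle.dump(c,open("top6.pkl","wb"))
h=cv2.cvtColor(c["pixels"],cv2.COLOR_BGR2HSV)
for n in range(205,226):print(n,' '.join('%2d/%3d/%3d'%tuple(h[n,x]) for x in(286,288,290,292,294)))
E
```

```text
t 14.88 TCP [0.5782 0.0909 0.0027] yang 85.44 tiltz -1.000 open 0.0164 F [ 3.47 -1.71  7.58] q6 -1.42
[-0.2061609  -0.6613353   0.00266341]
205 15/ 20/ 50 42/ 24/137 17/ 50/ 36 15/ 50/ 41 39/ 23/142
206 24/ 22/ 59 40/ 22/137 20/ 45/ 34 15/ 50/ 41 39/ 25/141
207 30/ 23/ 68 37/ 24/136 19/ 58/ 35 19/ 49/ 42 37/ 24/140
208 23/ 32/ 64 37/ 24/137 25/ 44/ 35 23/ 52/ 39 39/ 26/140
209 30/ 20/ 75 39/ 24/137 21/ 53/ 34 25/ 40/ 38 37/ 24/138
210 34/ 20/ 90 39/ 24/137 34/ 29/ 71 26/ 27/ 65 39/ 26/139
211 38/ 20/101 41/ 26/138 38/ 25/121 41/ 25/113 37/ 24/136
212 38/ 24/118 36/ 26/136 41/ 26/138 39/ 24/139 37/ 24/138
213 34/ 19/107 39/ 26/139 39/ 24/139 36/ 26/138 39/ 26/140
214 30/ 13/ 77 41/ 25/113 39/ 22/115 38/ 24/116 38/ 25/122
215 19/ 54/ 52 18/ 27/ 47 75/  8/ 62 30/  5/ 55 38/ 14/ 73
216 18/125/ 94 19/140/102 17/122/109 18/114/ 85 18/113/ 79
217 18/143/123 19/164/145 19/165/148 19/149/130 20/151/133
218 20/152/141 19/163/141 19/164/140 19/163/141 21/166/155
219 21/162/157 18/158/145 19/161/144 19/162/143 19/165/158
220 19/162/153 18/161/144 19/160/143 19/162/143 19/166/155
221 19/164/151 19/162/143 19/165/142 19/159/143 19/162/140
222 19/165/155 19/162/146 19/161/144 19/159/143 18/154/114
223 18/155/127 18/153/118 19/151/128 19/156/132 19/148/110
224 30/  6/ 45 17/ 31/ 58 21/ 68/ 98 18/123/ 93 19/119/ 94
225 17/ 34/ 53 20/ 12/ 66 37/ 23/100 15/ 11/ 47 20/ 16/ 48
```

Request:
apply_moves --series '[{"jaw":1,"linear":[0.002,0,0],"roll":0},{"jaw":1,"linear":[0.003,0,0],"roll":0},{"jaw":1,"linear":[0.003,0,-0.005],"roll":0},{"jaw":1,"linear":[0.003,0,-0.01],"roll":0},{"jaw":1,"linear":[0.003,0,-0.015],"roll":0},{"jaw":1,"linear":[0.003,0,-0.015],"roll":0}]' --force 25

```text
t: 15.68
tool_pos: [0.5716, 0.0915, 0.0023]
orientation: [0.063, 1.558, -0.062]
force: [6.8, 0.6, 4.5]
opening: 0.0159
```

```bash
cat > st.py <<'E'
from meas import *
import sys
go([]);s=read_state();print("torque",s['wrist_torque'].round(2))
X=np.array([-.9966,.0819]);Y=np.array([-.0819,-.9966]);O=np.array([.5644,.0921])
tr=lambda P:np.round(((P[:2]-O)@X*1e3-1.5,(P[:2]-O)@Y*1e3),1)
print("grip tray",tr(s["tool_pos"]))
for n in("top","scene"):
    c=cam(n)
    for ce,st in brass(c):
        P=ray(c,ce,.022)
        if .4<P[0]<.6 and P[1]>0: print(n,"brass",tr(P),st[4])
if len(sys.argv)>1:
    o=[]
    for n,x0,y0 in(("scene",300,130),("top",235,140)):
        c=cam(n);o.append(cv2.resize(c["pixels"][y0:y0+100,x0:x0+80],None,fx=5,fy=5,interpolation=cv2.INTER_CUBIC))
    cv2.imwrite(sys.argv[1],np.hstack(o))
E
python3 st.py
```

```text
t 15.68 TCP [0.5716 0.0915 0.0023] yang 85.43 tiltz -1.000 open 0.0159 F [6.82 0.6  4.49] q6 -1.42
torque [-0.03 -1.05  0.05]
grip tray [-8.7 -0. ]
top brass [ 69.2 -70.7] 40
top brass [72.  -0.2] 65
scene brass [71.8  6.3] 20
```

Request:
apply_moves --series '[{"jaw":1,"linear":[0.002,0,-0.006],"roll":0},{"jaw":1,"linear":[0.002,0,-0.012],"roll":0},{"jaw":1,"linear":[0.002,0,-0.018],"roll":0},{"jaw":1,"linear":[0.002,0,-0.022],"roll":0},{"jaw":1,"linear":[0.002,0,-0.022],"roll":0}]'

```text
t: 16.4
tool_pos: [0.5618, 0.0925, 0.0029]
orientation: [0.064, 1.551, -0.061]
force: [9.0, -1.5, 4.7]
opening: 0.0155
```

```bash
python3 st.py pics/s7.png
```

```text
t 16.40 TCP [0.5618 0.0925 0.0029] yang 85.42 tiltz -1.000 open 0.0155 F [ 8.99 -1.45  4.68] q6 -1.42
torque [-0.12 -1.54  0.02]
grip tray [ 1.1 -0.1]
top brass [ 69.3 -72. ] 47
top brass [81.8 -0.3] 63
```

View pics/s7.png

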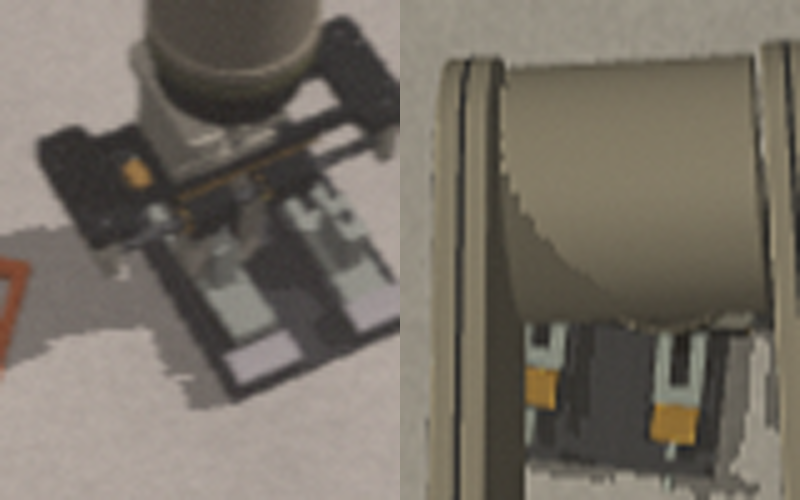

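The tray's brass plunger is now pushed back about 12.5 mm, at top crop (675,423). The strap's plain end, at scene crop (255,335), is just off the lip edge. I push a little further and then press the plain end down.

Request:
apply_moves --series '[{"jaw":1,"linear":[0.0,0,-0.004],"roll":0},{"jaw":1,"linear":[0.0,0,-0.008],"roll":0},{"jaw":1,"linear":[0.003,0,-0.008],"roll":0},{"jaw":1,"linear":[0.006,0,-0.008],"roll":0},{"jaw":1,"linear":[0.006,0,-0.008],"roll":0}]'

```text
t: 17.23
tool_pos: [0.5602, 0.0926, 0.0008]
orientation: [0.064, 1.545, -0.061]
force: [8.8, -1.0, 3.9]
opening: 0.0159
```

```bash
python3 st.py
```

```text
t 17.23 TCP [0.5602 0.0926 0.0008] yang 85.41 tiltz -1.000 open 0.0159 F [ 8.79 -0.97  3.88] q6 -1.42
torque [-0.2  -1.45  0.05]
grip tray [ 2.7 -0.2]
top brass [ 69.3 -72. ] 47
top brass [84.1 -0.3] 65
scene brass [84.6  6.7] 16
```

Request:
apply_moves --series '[{"jaw":1,"linear":[0.004,0,-0.001],"roll":0},{"jaw":1,"linear":[0.008,0,-0.001],"roll":0},{"jaw":1,"linear":[0.012,0,-0.001],"roll":0},{"jaw":1,"linear":[0.012,0,-0.001],"roll":0}]' --force 15

```text
t: 17.82
tool_pos: [0.562, 0.0924, -0.0056]
orientation: [0.064, 1.541, -0.062]
force: [8.0, -1.1, 1.0]
opening: 0.0161
```

```bash
python3 st.py
```

```text
t 17.82 TCP [ 0.562   0.0924 -0.0056] yang 85.40 tiltz -1.000 open 0.0161 F [ 8.01 -1.12  0.98] q6 -1.42
torque [-0.17 -1.57  0.06]
grip tray [ 0.9 -0.2]
top brass [ 69.4 -70.7] 41
top brass [83.7 -0.3] 64
```

Request:
apply_moves --series '[{"jaw":1,"linear":[0.004,0,-0.003],"roll":0},{"jaw":1,"linear":[0.008,0,-0.003],"roll":0},{"jaw":1,"linear":[0.008,0,-0.003],"roll":0}]'

```text
t: 18.3
tool_pos: [0.5626, 0.0925, -0.0081]
orientation: [0.064, 1.537, -0.061]
force: [0.5, -0.4, 16.2]
opening: 0.0158
```

```bash
python3 st.py pics/s8.png
```

```text
t 18.30 TCP [ 0.5626  0.0925 -0.0081] yang 85.40 tiltz -0.999 open 0.0158 F [ 0.51 -0.4  16.23] q6 -1.41
torque [-0.44 -0.29  0.02]
grip tray [ 0.3 -0.2]
top brass [ 69.2 -70.7] 40
top brass [83.6 -0.1] 65
```

View pics/s8.png

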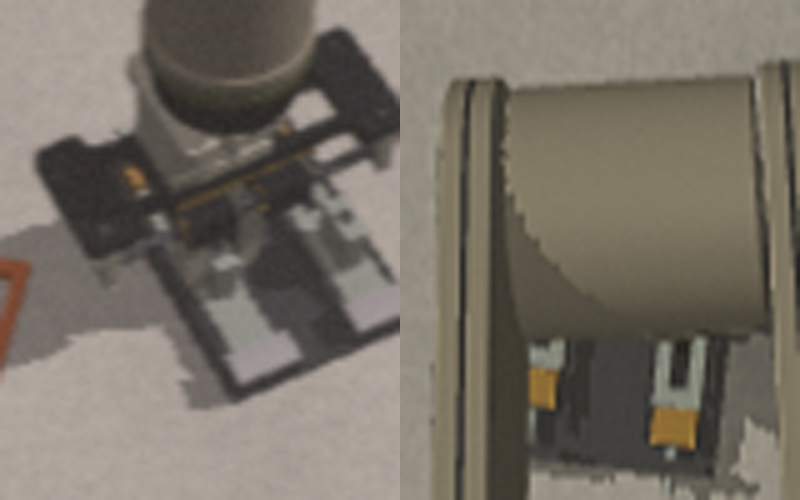

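```bash
cat > lip.py <<'E'
from h import *
import pickle
X=np.array([-.9966,.0819]);Y=np.array([-.0819,-.9966]);O=np.array([.5644,.0921])
def W(x,y,z): return np.r_[O+X*(x+1.5)/1e3+Y*y/1e3,z]
def scan(c,nm):
    lab=cv2.cvtColor(c["pixels"].astype(np.float32)/255,cv2.COLOR_BGR2LAB)
    for y in(-9,0,9):
        print(nm,y,' '.join("%d:%d/%d"%(x,v[0],v[2]) for x in range(-70,-36,3) for v in [cv2.remap(lab,*[np.float32([[k]]) for k in proj(c,W(x,y,.023))[0]],cv2.INTER_LINEAR)[0,0]]))
if __name__=="__main__":
    for n in("scene0","scene5"):scan(pickle.load(open(n+".pkl","rb")),n)
    scan(cam("scene"),"now")
E
python3 lip.py
```

```text
scene0 -9 -70:44/1 -67:57/1 -64:59/1 -61:59/1 -58:59/1 -55:58/1 -52:54/1 -49:40/1 -46:25/1 -43:22/0 -40:23/1 -37:22/1
scene0 0 -70:45/1 -67:57/0 -64:60/0 -61:59/0 -58:59/0 -55:58/0 -52:54/0 -49:39/1 -46:23/1 -43:20/1 -40:21/2 -37:21/2
scene0 9 -70:41/1 -67:56/0 -64:60/1 -61:60/0 -58:58/0 -55:58/1 -52:55/1 -49:39/1 -46:26/1 -43:22/2 -40:22/2 -37:21/3
scene5 -9 -70:46/1 -67:57/1 -64:50/1 -61:43/2 -58:52/3 -55:57/3 -52:58/3 -49:58/4 -46:59/4 -43:58/4 -40:58/4 -37:58/3
scene5 0 -70:47/0 -67:59/1 -64:57/1 -61:46/2 -58:53/3 -55:58/4 -52:58/3 -49:58/4 -46:58/4 -43:57/4 -40:58/4 -37:58/4
scene5 9 -70:42/2 -67:59/1 -64:55/1 -61:45/1 -58:44/2 -55:45/3 -52:43/2 -49:45/3 -46:45/2 -43:43/3 -40:45/3 -37:47/3
now -9 -70:46/0 -67:60/0 -64:63/1 -61:63/1 -58:62/1 -55:61/0 -52:60/1 -49:59/2 -46:58/3 -43:58/3 -40:58/4 -37:58/4
now 0 -70:47/0 -67:61/1 -64:63/0 -61:62/0 -58:62/0 -55:61/1 -52:61/1 -49:60/3 -46:59/3 -43:59/4 -40:59/4 -37:59/4
now 9 -70:42/1 -67:59/0 -64:62/1 -61:63/1 -58:62/1 -55:61/1 -52:61/1 -49:60/2 -46:59/3 -43:59/4 -40:59/4 -37:59/3
```

The full lip is visible down to x=-50 with the strap's top vanishing directly behind its edge. With 19 N of floor reaction and the wrist moment gone, the strap looks flat and below the lip. I ease back towards the lip.

Request:
apply_moves --series '[{"jaw":1,"linear":[0.003,0,0.004],"roll":0},{"jaw":1,"linear":[0.003,0,0.008],"roll":0},{"jaw":1,"linear":[0.003,0,0.012],"roll":0},{"jaw":1,"linear":[0.003,0,0.012],"roll":0}]'

```text
t: 19.05
tool_pos: [0.5695, 0.092, -0.0084]
orientation: [0.064, 1.537, -0.061]
force: [-8.2, -0.6, 18.3]
opening: 0.0159
```

```bash
python3 st.py; python3 -c "
from lip import *
scan(cam('scene'),'now')"
```

```text
t 19.05 TCP [ 0.5695  0.092  -0.0084] yang 85.41 tiltz -0.999 open 0.0159 F [-8.17 -0.6  18.32] q6 -1.42
torque [-0.19  1.15  0.07]
grip tray [-6.5 -0.3]
top brass [ 69.2 -70.7] 40
top brass [76.9 -0.3] 64
now -9 -70:46/0 -67:60/0 -64:63/1 -61:63/1 -58:62/0 -55:61/1 -52:60/1 -49:60/2 -46:57/4 -43:57/3 -40:58/4 -37:58/4
now 0 -70:47/1 -67:60/1 -64:62/0 -61:62/0 -58:62/1 -55:62/1 -52:61/1 -49:60/2 -46:60/3 -43:59/4 -40:59/4 -37:60/4
now 9 -70:42/0 -67:59/1 -64:63/1 -61:62/0 -58:62/0 -55:61/1 -52:61/1 -49:60/2 -46:59/3 -43:58/4 -40:58/4 -37:59/4
```

Request:
apply_moves --series '[{"jaw":1,"linear":[0.0,0,0.004],"roll":0},{"jaw":1,"linear":[0.0,0,0.008],"roll":0},{"jaw":1,"linear":[0.0,0,0.012],"roll":0},{"jaw":1,"linear":[0.0,0,0.014],"roll":0},{"jaw":1,"linear":[0.0,0,0.014],"roll":0}]'

```text
t: 19.82
tool_pos: [0.5764, 0.0914, -0.0084]
orientation: [0.064, 1.54, -0.061]
force: [-5.3, -0.2, 9.5]
opening: 0.0156
```

```bash
python3 st.py; python3 -c "
from lip import *
scan(cam('scene'),'now')"
```

```text
t 19.82 TCP [ 0.5764  0.0914 -0.0084] yang 85.42 tiltz -1.000 open 0.0156 F [-5.33 -0.18  9.51] q6 -1.42
torque [-0.12  0.85 -0.02]
grip tray [-13.5  -0.3]
top brass [ 69.2 -70.6] 40
top brass [70.5  0.6] 67
now -9 -70:47/1 -67:60/0 -64:63/0 -61:62/0 -58:62/0 -55:62/1 -52:61/1 -49:60/2 -46:58/4 -43:58/4 -40:58/3 -37:58/4
now 0 -70:46/0 -67:60/0 -64:62/0 -61:62/0 -58:62/0 -55:61/0 -52:61/1 -49:61/3 -46:60/4 -43:59/3 -40:59/3 -37:59/4
now 9 -70:43/0 -67:59/0 -64:62/0 -61:62/0 -58:62/1 -55:62/1 -52:61/1 -49:60/2 -46:59/4 -43:58/4 -40:58/4 -37:59/4
```

Request:
apply_moves --series '[{"jaw":1,"linear":[-0.001,0,0.003],"roll":0},{"jaw":1,"linear":[-0.002,0,0.006],"roll":0},{"jaw":1,"linear":[-0.002,0,0.008],"roll":0},{"jaw":1,"linear":[-0.002,0,0.008],"roll":0}]'

```text
t: 20.48
tool_pos: [0.5776, 0.0913, -0.0084]
orientation: [0.063, 1.547, -0.061]
force: [-11.9, 1.2, 9.5]
opening: 0.0159
```

```bash
python3 st.py
```

```text
t 20.48 TCP [ 0.5776  0.0913 -0.0084] yang 85.43 tiltz -1.000 open 0.0159 F [-11.94   1.22   9.52] q6 -1.42
torque [ 0.15  1.86 -0.01]
grip tray [-14.7  -0.3]
top brass [ 68.9 -70.6] 39
top brass [70.   0.1] 71
```

Request:
apply_moves --series '[{"jaw":1,"linear":[-0.003,0,0.006],"roll":0},{"jaw":1,"linear":[-0.003,0,0.01],"roll":0},{"jaw":1,"linear":[-0.003,0,0.01],"roll":0}]'

```text
t: 20.95
tool_pos: [0.5786, 0.0913, -0.0087]
orientation: [0.063, 1.557, -0.061]
force: [-15.0, 1.2, 9.8]
opening: 0.0157
```

Request:
apply_moves --series '[{"jaw":0.9,"linear":[0,0,0],"roll":0},{"jaw":0.4,"linear":[0,0,0],"roll":0},{"jaw":0.4,"linear":[0,0,0],"roll":0},{"jaw":0.4,"linear":[0,0,0],"roll":0},{"jaw":0.4,"linear":[-0.02,0,0],"roll":0},{"jaw":0.4,"linear":[-0.06,0,0],"roll":0},{"jaw":0.4,"linear":[-0.12,0,0],"roll":0},{"jaw":0.4,"linear":[-0.2,0,0],"roll":0},{"jaw":0.4,"linear":[-0.25,0,0],"roll":0}]'

```text
t: 22.08
tool_pos: [0.5779, 0.0913, 0.1453]
orientation: [0.063, 1.553, -0.061]
force: [0.1, 0.2, 0.6]
opening: 0.0276
```

```bash
python3 -c "
from h import *
go([(.35,-.25,.2)])"
```

```text
t 22.07 TCP [0.5779 0.0913 0.1453] yang 85.45 tiltz -1.000 open 0.0276 F [0.13 0.16 0.59] q6 -1.42
lin [-0.0982 -0.597  -0.3319] mm 414.04426799492575
```

Released cleanly. I move the arm out of view and check.

Request:
apply_moves --series '[{"jaw":0.4,"linear":[-0.1,0,0],"roll":0},{"jaw":0.4,"linear":[-0.1,-0.1,-0.1],"roll":0},{"jaw":0.4,"linear":[-0.1,-0.2,-0.2],"roll":0},{"jaw":0.4,"linear":[-0.1,-0.3,-0.3],"roll":0},{"jaw":0.4,"linear":[-0.1,-0.4,-0.33],"roll":0},{"jaw":0.4,"linear":[-0.1,-0.5,-0.33],"roll":0},{"jaw":0.4,"linear":[-0.1,-0.597,-0.33],"roll":0},{"jaw":0.4,"linear":[-0.1,-0.597,-0.33],"roll":0},{"jaw":0.4,"linear":[-0.1,-0.597,-0.33],"roll":0}]'

```text
t: 23.2
tool_pos: [0.3499, -0.253, 0.2019]
orientation: [0.067, 1.553, -0.066]
force: [0.6, 0.1, 1.0]
opening: 0.0275
```

```bash
python3 st.py; python3 - <<'E'
from lip import *
o=[]
for n,x0,y0 in(("scene",310,135),("top",245,155)):
    c=cam(n);pickle.dump(c,open(n+"9.pkl","wb"))
    if n=="scene":scan(c,"now")
    o.append(cv2.resize(c["pixels"][y0:y0+84,x0:x0+80],None,fx=5,fy=7,interpolation=cv2.INTER_CUBIC) if 0 else cv2.resize(c["pixels"][y0:y0+84,x0:x0+80],None,fx=5,fy=5,interpolation=cv2.INTER_CUBIC))
cv2.imwrite("pics/s9.png",np.hstack(o))
E
```

```text
t 23.20 TCP [ 0.3499 -0.253   0.2019] yang 85.15 tiltz -1.000 open 0.0275 F [0.61 0.09 1.01] q6 -2.24
torque [ 0.06 -0.13  0.03]
grip tray [184.  361.5]
top brass [ 69.7 -76.1] 67
top brass [69.7 -0.1] 67
scene brass [ 68.7 -76.4] 37
scene brass [69.2  0.3] 39
now -9 -70:44/0 -67:58/1 -64:61/1 -61:60/1 -58:60/1 -55:59/1 -52:59/1 -49:57/2 -46:55/3 -43:55/3 -40:57/4 -37:57/4
now 0 -70:45/0 -67:58/0 -64:60/0 -61:60/0 -58:59/0 -55:59/1 -52:59/1 -49:58/3 -46:57/4 -43:57/4 -40:57/3 -37:57/4
now 9 -70:41/0 -67:58/1 -64:60/0 -61:60/0 -58:60/0 -55:59/0 -52:59/1 -49:57/2 -46:57/4 -43:56/4 -40:56/4 -37:56/3
```

View pics/s9.png

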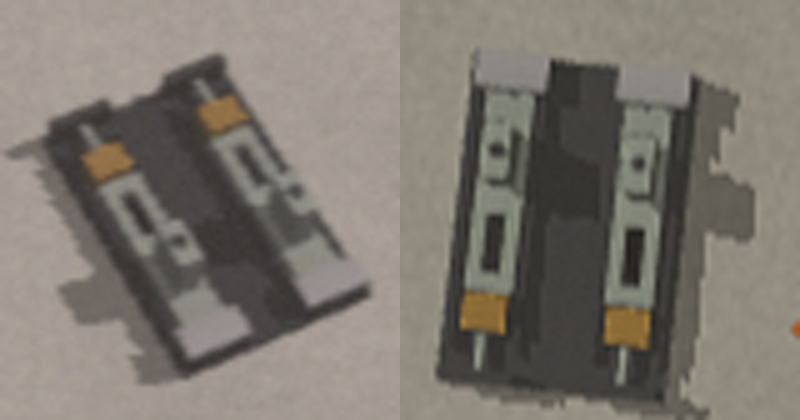

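```bash
python3 - <<'E'
from h import *
import pickle
a=pickle.load(open("scene0.pkl","rb"))["pixels"];b=cam("scene")["pixels"]
d=cv2.absdiff(a,b).max(2)
for n,(x,y,w,h) in dict(pliers=(388,112,45,52),spanner=(345,240,62,28),jar=(168,225,28,30),orange1=(285,178,22,42),orange2=(270,262,25,50),stored=(350,150,35,50)).items():
    print(n,int((d[y:y+h,x:x+w]>40).sum()))
c=cam("top");p=pickle.load(open("top0.pkl","rb"))["pixels"];d=cv2.absdiff(p,c["pixels"]).max(2)
for n,(x,y,w,h) in dict(short=(374,217,38,35),pliers=(172,172,30,70),spanner=(278,97,62,30),stored=(255,162,22,75)).items():
    print("top",n,int((d[y:y+h,x:x+w]>40).sum()))
print(close_job())
E
```

```text
pliers 0
spanner 0
jar 0
orange1 0
orange2 0
stored 26
top short 0
top pliers 0
top spanner 0
top stored 0
the job is handed in; nothing more can be done
None
```

The long strap is in the free bay (bay_a), the same way round as the stored one, and the job is handed in. It took about 24 s of robot time.

**What I did:** I gripped the strap by its block and tipped the nose down against the lip. I pushed the plunger back about 15 mm, pressed the strap flat, and slid it back under the lip until it met the end wall at about 15 N. Then I let go and moved the arm clear.

**Last checks:**
- **Plunger:** both plungers read the same rest position in each view, at tray x of about 69 to 70 (nominal 69.5), so bay_a's has sprung back out.
- **Seating:** the gap from slot to plunger matches the stored strap's. The whole lip shows, with the plain end going in under it.
- **Other things:** comparing pictures from before and after, the short strap, pliers, spanner, jar and both orange decoys did not move. The stored strap shows no change from the top. In the scene view 26 pixels changed near it, and I put this down to the new strap and its shadow coming into that crop. I did not compare the purple decoy.

**What disagreed:**
- **Finger height:** the real finger tips sit about 28 mm higher than the reported tool height. My first grasp closed just above the block and touched nothing. I saw the offset in a picture and corrected for it.
- **Not measured directly:** flatness and the last millimetre of "fully home" come from the contact forces and the comparison with the stored strap.

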